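Roll the ball finial up the cradle and hold it on the post for tacking

ROBOT

A 6-joint arm with a two-finger parallel gripper is mounted at the origin on the work surface. World frame = base frame: x ahead of the robot, y to its left, z up, the work surface at z = 0. Lengths are in m, angles in rad, forces in N, time in s.
With the tool pointing down it reaches from about 0.225 to 0.875 m from the base axis. Payload 3.4 kg.
Tool frame: the origin (TCP) lies midway between the tips of the shut fingers; the grasp point (between the pads) lies 19 mm behind it; z points along the fingers, y is the line along which they close (so a half turn about z gives the same grasp; the last joint's range is limited). The gripper opens to 85 mm and grips with 20 to 120 N. Pads are 22 mm wide; open, the fingers measure 114 mm over their backs; the gripper's body (76 mm by 85 mm) begins 54 mm behind the grasp point. The pads swing forward as they close: fully open they stand 13 mm farther back than shut.
Start: joints at [1.006, 0.276, 1.505, -0, 1.361, -0.121], TCP at [0.247, 0.519, 0.2] pointing down, gripper open.
Joint ranges: [-2.89, 2.89], [-0.75, 2.08], [0.22, 2.7], [-1.18, 4.32], [0.11, 2.71], [-2.7, 2.7]. Speed limits (rad/s): [2.57, 2.57, 3.14, 3.14, 3.14, 3.14].

INTERFACE

Orientations are given as a rotation vector (axis times angle).
In Python, from rig import arm gives the robot as it stands. The module is installed in compiled form; this text tells all that it offers. Calls block until the motion is done:
- arm.goto(position, orientation): joint-space move of the TCP to a pose.
- arm.movel(position, frame=None, max_speed=0.15, force_limit=None): straight line of the TCP; frame=None keeps the orientation; max_speed is the mean speed in m/s. With force_limit (N) it stops when the force on the tool has changed by that much, and returns True; else False.
- arm.goto_joints(angles): joint-space move.
- arm.open() and arm.grasp(): open the fingers fully, or close them until they stop; the grip force is fixed at half the most.
- arm.hold(seconds).
- arm.inverse_kinematics(position, orientation): joint angles nearest the present ones, or None.
- arm.get_state(): the state.
- arm.snapshot(name): name is "scene" or "top"; returns a dict with "img" (480x640x3 uint8, red, green, blue), "depth" (480x640 float32, m along the optical axis (not along the pixel's ray), 0 where there is no reading), "vfov" (degrees; the focal length in pixels is half the picture's height over the tangent of half this angle, whatever the lens; pixels are square), "cx", "cy" (the principal point, pixels), "distortion" ([k1, k2, p1, p2, k3] as OpenCV has them; the pictures are not rectified), "rvec" (rotation vector, rad) and "tvec" (3), from world to camera coordinates, as OpenCV has them. Camera axes: x right, y down, z forward; pixel columns grow to the right and rows downward; lengths in m; the calibration is good to about 2 mm. A picture is of the moment at which its call begins.
A pose or a line that the arm cannot do raises arm.PlanningError and nothing moves.
- arm.hand_in(): hands the job in; it is judged then, once.
Trained networks look in the newest picture that a camera, given by its name, has taken for a name from the list of things; names that differ only in an ending like _2 or _b are one class to them, and where a whole thing is asked for, a point or a joint stands for the part that bears it (a point fixed in the world has none). Each returns a list of dicts, best first, with "score" (0 to 1); they miss things now and then, are a little off and sometimes report something else, mostly with a low value. They report only what shows in the picture. A call takes as long as a camera call.
- arm.look_for(camera, name): "position" ([x, y, z] in m, in world coordinates, good to about 4 mm: the middle of the surface that is visible of it).
- arm.spot_point(camera, name): "position" ([x, y, z] in m, in world coordinates, good to about 4 mm: a listed point, or the origin of a listed thing).
The state is a dict: "clock": time; "joints": joint angles; "qvel": joint speeds; "joint_efforts": joint torques, N m; "eef_pos": TCP position; "tool_rot": TCP orientation; "contact_force": force on the tool from outside, world axes, zero at the start; "torque": the same for the moment, N m; "opening": finger opening in m; "grip_force": force on a finger pad.
Only numpy, scipy, OpenCV 4.12 (cv2) and the standard library are available. Lean on these libraries where they do the work, as an engineer would, in place of code of your own. Each camera call takes 0.05 s, during which the arm holds its last target. There are 200 camera calls.

TASK

With the fingertips, gently push the loose steel ball from the low end of the sloping angle-iron cradle up the gutter until it sits in the open mouth of the clamped post, and keep it lightly pressed there, ready for the tack weld: finish while still holding it, or it rolls back. Push it from behind; do not take it between the fingers or lift it out of the gutter, and do not shove the post back in its clamp. Leave the other things on the bench where they are.

Things in the scene. Friction and masses are not known exactly. Their poses are not given: they have to be found in the camera images.
- ball: The loose part: hollow steel ball (a railing-post finial), 70 mm in diameter, about 0.23 kg, bright with a thin dark seam. Origin at its centre; its axes turn as it rolls. It rests in the V of the cradle against a bar at the low end and rolls back there if let go. Pushing it takes a few newtons. The spare balls in the grey tray are not meant.
- cradle: Fixed gutter of dark 50 mm angle iron, 470 mm long, open side up like a V, on a blue base plate; place and heading vary. Origin: inner corner of the V at its low end. x uphill along the gutter, 12 degrees above level; y across, level; z square to it, up. The ball's centre runs at z = 49.5 mm, from x = 45 mm. The edges of the iron are at z = 33, y = +-33 mm: the ball stands free above them.
- low_bar (a point): Middle of the 10 mm round bar across the low end of the gutter, against which the ball rests at first (cradle x = 20, z = 18 mm). Above it, behind the ball, there is free room for the fingers.
- post: Railing post: tube 48 mm outside, 42 mm inside, 300 mm long, lying in the upper part of the cradle on the ball's axis, a 100 mm square foot plate at its upper end. Origin: centre of its open lower mouth; x uphill along the tube. How far down its mouth lies varies (cradle x = 225 to 285 mm). A toggle clamp grips it 115 mm or more beyond the mouth: it stays put up to about 60 N and slides uphill if pushed harder.
- seat (a point): The point where the ball's centre is when the ball sits in the mouth of the post: on the tube's axis, 28 mm in front (downhill) of the mouth.
- offcut: Bystander: short piece of the same tube, 48 mm across, 60 mm high, standing beside the cradle's base plate. Origin at the centre of its underside.
- collar: Bystander: flat steel ring, 66 mm across, 22 mm high, lying beside the base plate. Origin at the centre of its underside.
- paste_tin: Bystander: white jar with blue cap, 64 mm across, 58 mm high, standing on the robot's side of the cradle. Origin at the centre of its underside.
- magnet_square: Bystander: red triangular welding magnet, sides about 95 mm, 16 mm thick, lying flat. Origin on the underside at the middle of one side.
- hammer: Bystander: hammer, 270 mm long, lying on the bench to the right of the cradle. Origin on the underside.
- brush: Bystander: wire brush, wooden handle, 260 mm long, bristles down, lying on the bench to the right of the cradle. Origin on the underside.

How it is judged:
By the outcome, as a careful person would: the job done as asked, in the order asked, and still so for the second after the job is handed in, while the arm keeps its last pose, push and grip.
It also fails if it takes over 35 s, if anything falls off the work surface, if the arm or the gripper's body presses on something with over 40 N, if the wrist force passes 120 N, or if a joint passes its speed limit or range.

## Working session

There is one attempt and no reset: what is moved stays moved. The work goes in short steps, each a Python script; the robot and the scene stay as the last script left them, time stands still between calls to the robot, and variables do not carry over. Pictures are saved under pics/ and viewed, at most 10 in all, crops included, and the job is handed in when it is done.

```bash
mkdir -p pics; python3 - <<'E'
from rig import arm
import cv2,numpy as np
for c in("scene","top"):
    s=arm.snapshot(c); cv2.imwrite(f"pics/{c}1.png",s["img"][...,::-1]); np.savez(f"{c}1.npz",**s)
    R=cv2.Rodrigues(np.array(s["rvec"]))[0]; print(c,(-R.T@np.array(s["tvec"]).ravel()).round(3),s["vfov"])
    for n in("ball","low_bar","cradle","seat","post","paste_tin","offcut","collar","hammer"):
        print(n,[(np.round(d["position"],3).tolist(),round(d["score"],2)) for d in arm.spot_point(c,n)[:3]])
    print("look ball",[(np.round(d["position"],3).tolist(),round(d["score"],2)) for d in arm.look_for(c,"ball")[:4]])
print(arm.get_state())
E
```

```text
scene [ 1.31  -0.049  0.956] 54.89580090201563
ball [([0.641, -0.066, 0.105], 0.65)]
low_bar [([0.649, -0.086, 0.072], 0.75), ([0.576, 0.11, 0.15], 0.4)]
cradle [([0.653, -0.101, 0.05], 0.91)]
seat [([0.573, 0.112, 0.151], 0.64)]
post [([0.564, 0.14, 0.154], 0.83)]
paste_tin [([0.485, -0.018, -0.002], 0.87)]
offcut [([0.729, 0.09, 0.001], 0.83)]
collar [([0.705, 0.167, 0.002], 0.95)]
hammer [([0.434, -0.505, -0.001], 0.89)]
look ball [([0.661, -0.067, 0.13], 0.9)]
top [ 0.438 -0.233  1.205] 54.929806051946855
ball [([0.638, -0.068, 0.113], 0.59)]
low_bar [([0.651, -0.085, 0.078], 0.79)]
cradle [([0.656, -0.102, 0.052], 0.61)]
seat [([0.572, 0.113, 0.148], 0.61)]
post [([0.562, 0.137, 0.155], 0.89)]
paste_tin [([0.482, -0.012, 0.002], 0.97)]
offcut [([0.728, 0.09, 0.001], 0.87)]
collar [([0.701, 0.166, -0.001], 0.85)]
hammer [([0.432, -0.504, 0.001], 0.81), ([0.728, 0.089, 0.001], 0.17)]
look ball [([0.634, -0.073, 0.135], 0.75)]
{'clock': 1.1, 'joints': array([ 1.00602191e+00,  2.75849177e-01,  1.50489565e+00,  1.12924233e-05,
        1.36074174e+00, -1.21026751e-01]), 'qvel': array([-1.41042176e-03,  9.02136489e-04, -3.68161160e-04,  4.10417754e-06,
       -7.91130938e-04, -3.83421751e-05]), 'joint_efforts': array([-1.22180394e-03, -4.16675985e+01, -2.46103871e+01, -2.17912511e-04,
        4.30340224e-04, -1.30356261e-05]), 'eef_pos': array([0.24688816, 0.51931986, 0.19955876]), 'tool_rot': array([6.91330349e-01, 3.06455673e+00, 1.62778288e-04]), 'contact_force': array([-0.45484775, -0.74720975, -0.8858863 ]), 'torque': array([-0.00034286, -0.03698878,  0.00800854]), 'grip_force': 0.0, 'opening': 0.08513111306429488}
```

View pics/scene1.png

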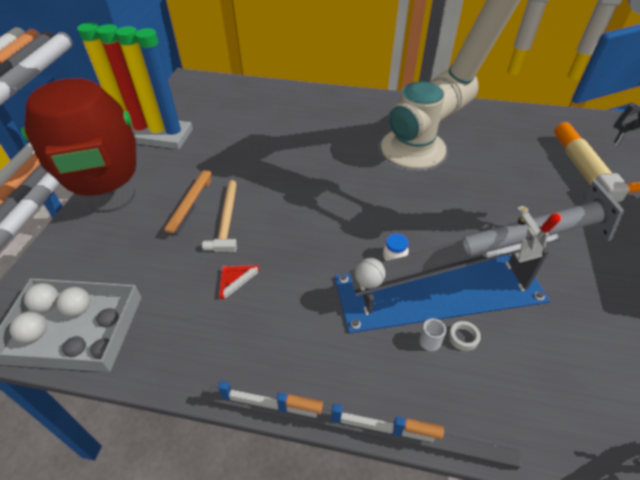

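View pics/top1.png

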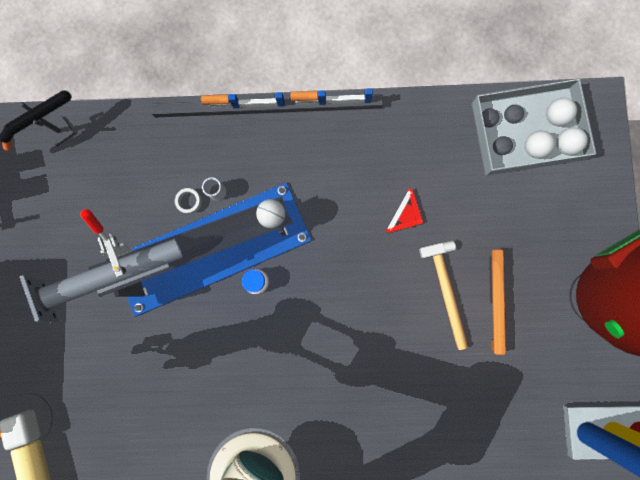

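```bash
cat > geo.py <<'E'
import numpy as np,cv2
def cloud(f):
    s=np.load(f); h,w=s["depth"].shape; fl=h/2/np.tan(np.radians(float(s["vfov"]))/2)
    K=np.array([[fl,0,float(s["cx"])],[0,fl,float(s["cy"])],[0,0,1]])
    u,v=np.meshgrid(np.arange(w),np.arange(h))
    p=cv2.undistortPoints(np.stack([u,v],-1).reshape(-1,1,2).astype(float),K,s["distortion"]).reshape(h,w,2)
    d=s["depth"]; P=np.dstack([p*d[...,None],d]); R=cv2.Rodrigues(s["rvec"])[0]
    W=(P-s["tvec"].ravel())@R; W[d==0]=np.nan; return W
E
python3 - <<'E'
from geo import *
from scipy.optimize import least_squares
for c in("scene","top"):
    W=cloud(c+"1.npz").reshape(-1,3); W=W[~np.isnan(W[:,0])]
    b=np.array([.640,-.067,.107])
    for _ in range(5):
        Q=W[abs(np.linalg.norm(W-b,axis=1)-.035)<.008]; Q=Q[Q[:,2]>b[2]-.01]
        b=least_squares(lambda x:np.linalg.norm(Q-x,axis=1)-.035,b,loss="soft_l1",f_scale=.003).x
    print(c,"ball",b.round(4),len(Q))
    # post axis: points near predicted axis
    a=np.array([.563,.138,.154]); d=a-b; d/=np.linalg.norm(d)
    x0=np.r_[a,d]
    for _ in range(4):
        a,d=x0[:3],x0[3:]/np.linalg.norm(x0[3:])
        t=(W-a)@d; r=np.linalg.norm(W-a-np.outer(t,d),axis=1)
        m=(t>0.01)&(t<.1)&(abs(r-.024)<.007)
        Q=W[m]
        f=lambda x:np.r_[np.linalg.norm(np.cross(Q-x[:3],x[3:]/np.linalg.norm(x[3:])),axis=1)-.024, (x[3:]@x[3:]-1), (x[:3]-a)@d]
        x0=least_squares(f,x0,loss="soft_l1",f_scale=.003).x
    a,d=x0[:3],x0[3:]/np.linalg.norm(x0[3:])
    t=(W-a)@d; r=np.linalg.norm(W-a-np.outer(t,d),axis=1)
    tt=np.sort(t[(abs(r-.024)<.004)&(abs(t)<.04)&(W[:,2]>a[2])])
    print("post",a.round(4),d.round(3),np.degrees(np.arcsin(d[2])).round(1),len(Q),"mouth t",tt[[0,3,10,30]].round(4))
E
```

```text
scene ball [ 0.6437 -0.07    0.1087] 703
post [0.5617 0.1371 0.1558] [-0.354  0.912  0.204] 11.8 995 mouth t [-0.0024 -0.002   0.0002  0.0021]
top ball [ 0.6424 -0.0722  0.1094] 654
post [0.5594 0.1359 0.1574] [-0.367  0.909  0.2  ] 11.5 969 mouth t [-0.0023 -0.0022 -0.0015  0.0006]
```

Both views agree. The ball is at about (.643, -.071, .109) and the mouth at about (.561, .1365, .1565). The axis rises 12° and the travel is about 0.20 m. Next I shut the fingers, go over the robot's side at height, and descend behind the ball with the tool square to the gutter.

```bash
cat >> geo.py <<'E'
from scipy.spatial.transform import Rotation
B=np.array([.643,-.071,.109]); M=np.array([.5608,.1362,.1562]); D=(M-B)/np.linalg.norm(M-B); SEAT=M-.028*D
CY=np.cross([0,0,1],D); CY/=np.linalg.norm(CY); CZ=np.cross(D,CY)
def rot(s): return Rotation.from_matrix(np.c_[np.cross(s*CY,-CZ),s*CY,-CZ]).as_rotvec()
def tcp(c,back,up): return c-back*D+up*CZ   # relative to a ball-centre position
E
python3 - <<'E'
from rig import arm
from geo import *
print(D,np.degrees(np.arcsin(D[2])),np.linalg.norm(SEAT-B))
q0=arm.get_state()["joints"]; best=None
for s in(1,-1):
    js=[arm.inverse_kinematics(tcp(c,.066,u),rot(s)) for c,u in((B,.16),(B,-.011),(SEAT,-.011))]
    print(s,[None if j is None else np.round(j,2) for j in js])
    if all(j is not None for j in js):
        k=abs(js[0][5])+abs(js[2][5])
        if best is None or k<best[0]: best=(k,s)
s=best[1]; open("s.txt","w").write(str(s))
arm.grasp()
p=arm.get_state()["eef_pos"]; arm.movel(p+[0,0,.17],max_speed=.2)
arm.goto(tcp(B,.066,.18),rot(s))
print(arm.movel(tcp(B,.072,-.011),max_speed=.12,force_limit=8))
st=arm.get_state(); print(st["clock"],st["eef_pos"],tcp(B,.072,-.011),st["contact_force"],st["opening"])
for c in("scene","top"):
    sn=arm.snapshot(c); np.savez(c+"2.npz",**sn)
    im=sn["img"][...,::-1]; x,y=(290,200) if c=="scene" else (200,160)
    cv2.imwrite(f"pics/{c}2.png",cv2.resize(im[y:y+120,x:x+160],None,fx=4,fy=4,interpolation=cv2.INTER_CUBIC))
E
```

```text
[-0.36076054  0.90936234  0.20715204] 11.955506435755314 0.19985196948896447
1 [array([-0.42,  0.54,  0.98,  0.15,  1.77,  2.37]), array([-0.38,  0.58,  1.32,  0.15,  1.39,  2.34]), array([-0.15,  0.4 ,  1.52,  0.19,  1.33,  2.56])]
-1 [array([-0.42,  0.54,  0.98,  0.15,  1.77, -0.78]), array([-0.38,  0.58,  1.32,  0.15,  1.39, -0.8 ]), array([-0.15,  0.4 ,  1.52,  0.19,  1.33, -0.58])]
False
7.5167 [ 0.66869392 -0.13465505  0.0841266 ] [ 0.66813448 -0.13435601  0.08332366] [-0.32153052 -0.02728151 -0.40171132] -0.00015730358300156848
```

View pics/top2.png

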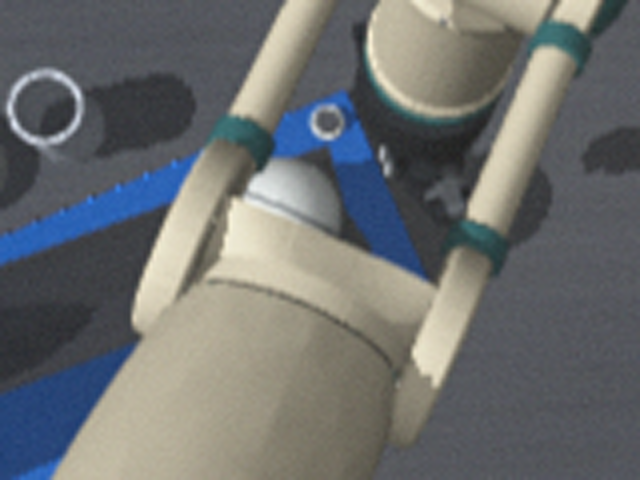

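View pics/scene2.png

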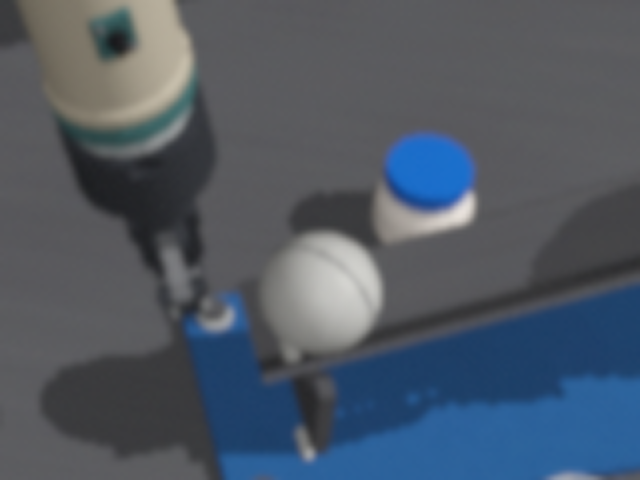

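The top crop is mostly hidden by the arm. In the scene crop the shut fingertips (about 180,290) are behind the ball (320,290) at mid height and clear of it. I'll push now.

```bash
python3 - <<'E'
from rig import arm
from geo import *
def rep(t):
    st=arm.get_state(); e=st["eef_pos"]-tcp(B,0,-.011); print(t,round(st["clock"],2),"along",(e@D).round(4),"off",(e@CY).round(4),(e@CZ).round(4),"F",np.round([st["contact_force"]@v for v in(D,CY,CZ)],2))
L=np.linalg.norm(SEAT-B)
print(arm.movel(tcp(B,.030,-.011),max_speed=.04,force_limit=12)); rep("start")
print(arm.movel(tcp(SEAT,.064,-.011),max_speed=.05,force_limit=12)); rep("near")
print("want seat along ~",L-.046)
np.savez("scene3.npz",**(sn:=arm.snapshot("scene")))
im=sn["img"][...,::-1]; cv2.imwrite("pics/scene3.png",cv2.resize(im[170:320,330:530],None,fx=4,fy=4,interpolation=cv2.INTER_CUBIC))
E
```

```text
False
start 8.82 along -0.0319 off -0.0004 0.0017 F [-3.83  0.86  6.32]
True
near 9.62 along -0.025 off -0.0013 0.005 F [-1.4   0.11  3.77]
want seat along ~ 0.15385196948896446
```

View pics/scene3.png

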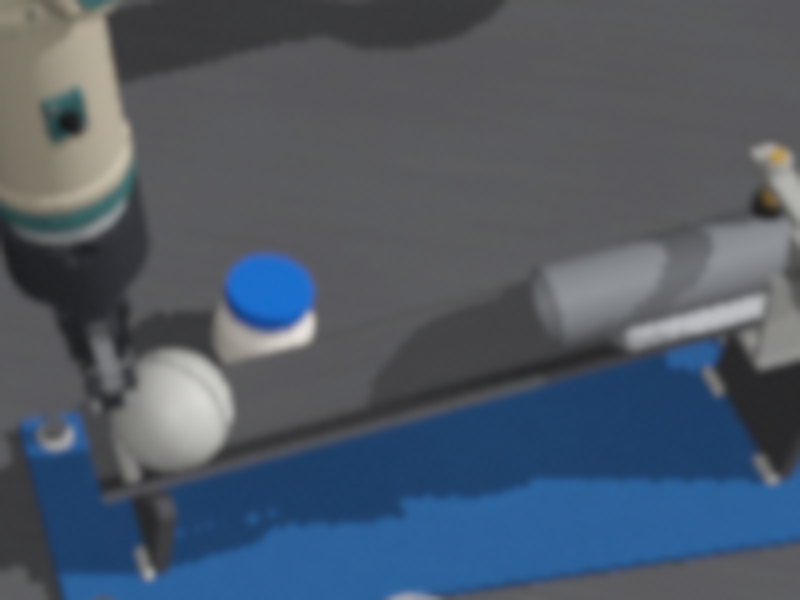

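The fingers touch the ball, but the force is mostly upward (6 N) and the tool has ridden up 5 mm. I'll measure the ball against the finger before pushing on.

```bash
python3 - <<'E'
from rig import arm
from geo import *
from scipy.optimize import least_squares
st=arm.get_state(); print(Rotation.from_rotvec(st["tool_rot"]).as_matrix().T@np.c_[D,CY,CZ])
W0=cloud("scene3.npz"); W=W0.reshape(-1,3); W=W[~np.isnan(W[:,0])]
def loc(p): p=p-B; return np.c_[p@D,p@CY,p@CZ]
for start in (0,.015):
    b=B+start*D
    for _ in range(6):
        Q=W[abs(np.linalg.norm(W-b,axis=1)-.035)<.006]; Q=Q[((Q-b)@D>-.015)&(Q[:,2]>b[2]-.01)]
        b=least_squares(lambda x:np.linalg.norm(Q-x,axis=1)-.035,b,loss="soft_l1",f_scale=.002).x
    print("ball local",loc(b[None]).round(4),len(Q))
l=loc(W); m=(l[:,0]>-.09)&(l[:,0]<-.0)&(abs(l[:,1])<.04)&(l[:,2]>-.03)&(l[:,2]<.08)
print("finger/ball points: rows by height: n, min/max along, min/max across")
for z in np.arange(-.03,.08,.008):
    k=l[m&(abs(l[:,2]-z)<.004)]
    if len(k): print(round(z,3),len(k),np.percentile(k[:,0],[5,50,95]).round(3),np.percentile(k[:,1],[5,95]).round(3))
print(st["eef_pos"],loc(st["eef_pos"][None]))
E
```

```text
[[ 9.99897351e-01  3.61803074e-04 -1.43232614e-02]
 [ 4.37828994e-04 -9.99985832e-01  5.30508391e-03]
 [-1.43211391e-02 -5.31081049e-03 -9.99883343e-01]]
ball local [[ 0.0067 -0.001  -0.0004]] 530
ball local [[ 0.0067 -0.001  -0.0004]] 530
finger/ball points: rows by height: n, min/max along, min/max across
-0.03 49 [-0.041 -0.028 -0.015] [-0.023  0.023]
-0.022 83 [-0.043 -0.029 -0.005] [-0.037  0.03 ]
-0.014 30 [-0.041 -0.02  -0.002] [-0.039  0.029]
-0.006 16 [-0.023 -0.013 -0.002] [-0.035 -0.017]
0.002 30 [-0.027 -0.016 -0.003] [-0.034 -0.004]
0.01 45 [-0.025 -0.016 -0.002] [-0.033 -0.007]
0.018 47 [-0.022 -0.013 -0.002] [-0.03  -0.007]
0.026 62 [-0.02  -0.008 -0.002] [-0.024  0.016]
0.034 43 [-0.032 -0.005 -0.   ] [-0.015  0.01 ]
0.042 12 [-0.031 -0.025 -0.019] [-0.017 -0.014]
0.05 4 [-0.03  -0.027 -0.022] [-0.017 -0.016]
0.066 1 [-0.037 -0.037 -0.037] [-0.011 -0.011]
0.074 8 [-0.037 -0.035 -0.013] [-0.029 -0.011]
[ 0.65283647 -0.09227371  0.09773422] [[-0.02522785 -0.00129837 -0.00617369]]
```

```bash
python3 - <<'E'
from geo import *
s=np.load("scene3.npz"); h,w=s["depth"].shape; fl=h/2/np.tan(np.radians(float(s["vfov"]))/2)
K=np.array([[fl,0,float(s["cx"])],[0,fl,float(s["cy"])],[0,0,1]])
T=np.array([0.65283647,-0.09227371,0.09773422])
P=np.array([T,T+.02*CZ,T+.04*CZ,T+.06*CZ,B+.0067*D])
uv=cv2.projectPoints(P,s["rvec"],s["tvec"],K,s["distortion"])[0].reshape(-1,2); print(uv.round(1))
x,y,f=335,235,8
im=cv2.resize(s["img"][y:y+70,x:x+80][...,::-1],None,fx=f,fy=f,interpolation=cv2.INTER_CUBIC)
for i,(u,v) in enumerate(uv): cv2.circle(im,(int((u-x+.5)*f),int((v-y+.5)*f)),4,(0,0,255) if i<4 else (0,255,0),-1)
cv2.imwrite("pics/proj.png",im)
E
python3 -c "
from rig import arm;s=arm.get_state();print(s['clock'],s['contact_force'],s['torque'],s['joint_efforts'])"
```

```text
[[359.1 277.6]
 [357.8 272.7]
 [356.5 267.6]
 [355.2 262.4]
 [371.9 272. ]]
9.6667 [ 0.83266182 -1.50943781  3.04602864] [-0.33652346 -0.15871213  0.02518702] [ 1.45510610e+00 -5.25692761e+01 -2.09832984e+01  1.22953746e+00
  1.11564238e+00  4.47286337e-03]
```

View pics/proj.png

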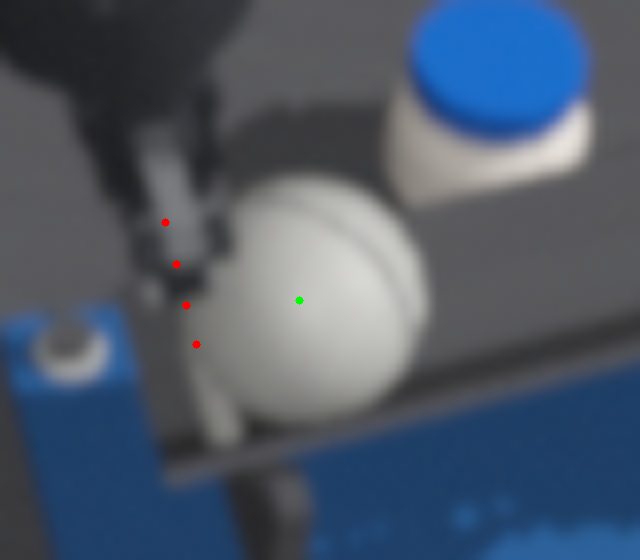

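The projection puts the visible fingertip (crop about 175,295) some 25 mm above the reported TCP. I'll check that in the pre-contact depth picture (scene2).

```bash
python3 - <<'E'
from geo import *
T=np.array([0.66869392,-0.13465505,0.0841266])
for c in("scene2","top2"):
    W=cloud(c+".npz").reshape(-1,3); W=W[~np.isnan(W[:,0])]-T
    l=np.c_[W@D,W@CY,W@CZ]; m=(abs(l[:,0])<.035)&(abs(l[:,1])<.06)&(l[:,2]>-.035)&(l[:,2]<.11)
    print(c)
    for z in np.arange(-.03,.11,.006):
        k=l[m&(abs(l[:,2]-z)<.003)]
        if len(k): print(round(z,3),len(k),np.percentile(k[:,0],[5,50,95]).round(3),np.percentile(k[:,1],[5,50,95]).round(3))
s=np.load("scene2.npz"); x,y,f=310,230,9
h,w=s["depth"].shape; fl=h/2/np.tan(np.radians(float(s["vfov"]))/2)
K=np.array([[fl,0,float(s["cx"])],[0,fl,float(s["cy"])],[0,0,1]])
uv=cv2.projectPoints(np.array([T+k*CZ for k in(0,.02,.04,.06)]),s["rvec"],s["tvec"],K,s["distortion"])[0].reshape(-1,2)
im=cv2.resize(s["img"][y:y+65,x:x+75][...,::-1],None,fx=f,fy=f,interpolation=cv2.INTER_CUBIC)
for u,v in uv: cv2.circle(im,(int((u-x+.5)*f),int((v-y+.5)*f)),3,(0,0,255),-1)
cv2.imwrite("pics/proj2.png",im)
E
```

```text
scene2
-0.03 13 [0.028 0.031 0.035] [-0.001  0.01   0.014]
-0.024 12 [0.029 0.031 0.034] [-0.016  0.015  0.02 ]
-0.018 12 [0.029 0.032 0.034] [-0.021  0.02   0.025]
-0.012 16 [0.028 0.032 0.034] [-0.036  0.023  0.031]
-0.006 10 [0.029 0.03  0.033] [-0.037  0.025  0.033]
0.03 1 [0.008 0.008 0.008] [-0.006 -0.006 -0.006]
0.036 7 [-0.011 -0.008  0.01 ] [-0.01  -0.008 -0.006]
0.042 11 [-0.008  0.001  0.008] [-0.014 -0.013 -0.007]
0.048 9 [-0.006 -0.001  0.005] [-0.016 -0.014 -0.012]
0.054 2 [-0.002 -0.     0.002] [-0.016 -0.015 -0.014]
0.072 1 [0.012 0.012 0.012] [-0.01 -0.01 -0.01]
0.078 4 [-0.005  0.012  0.013] [-0.016 -0.01  -0.007]
0.084 11 [-0.011  0.004  0.011] [-0.021 -0.013 -0.009]
0.09 6 [-0.016  0.01   0.012] [-0.018 -0.015 -0.014]
0.096 16 [-0.013  0.005  0.015] [-0.018 -0.017 -0.015]
0.102 14 [-0.016 -0.002  0.014] [-0.03  -0.017 -0.013]
0.108 7 [-0.016  0.011  0.016] [-0.018 -0.017 -0.011]
top2
-0.03 4 [0.027 0.028 0.031] [-0.006  0.009  0.012]
-0.024 12 [0.028 0.03  0.035] [-0.017  0.013  0.02 ]
-0.018 15 [0.027 0.031 0.034] [-0.023  0.017  0.026]
-0.012 18 [0.027 0.03  0.035] [-0.034 -0.023  0.032]
-0.006 14 [0.027 0.032 0.034] [-0.033  0.003  0.036]
0.03 1 [0.004 0.004 0.004] [0.008 0.008 0.008]
0.036 1 [0.007 0.007 0.007] [0.008 0.008 0.008]
0.042 5 [0.006 0.009 0.01 ] [-0.001  0.005  0.008]
0.048 6 [0.004 0.007 0.009] [-0.001  0.011  0.015]
0.054 4 [0.004 0.008 0.01 ] [-0.002  0.007  0.014]
0.06 5 [0.009 0.009 0.01 ] [-0.003  0.001  0.009]
0.066 1 [0.005 0.005 0.005] [0.015 0.015 0.015]
0.072 2 [0.006 0.008 0.011] [0.014 0.016 0.018]
0.078 4 [0.006 0.01  0.012] [0.01  0.016 0.024]
0.084 11 [0.001 0.009 0.011] [0.018 0.028 0.035]
0.09 17 [0.001 0.005 0.011] [0.018 0.027 0.034]
0.096 8 [0.007 0.01  0.013] [0.013 0.032 0.044]
0.102 12 [0.002 0.01  0.015] [-0.016  0.036  0.04 ]
0.108 11 [0.009 0.01  0.016] [-0.017  0.038  0.052]
```

View pics/proj2.png

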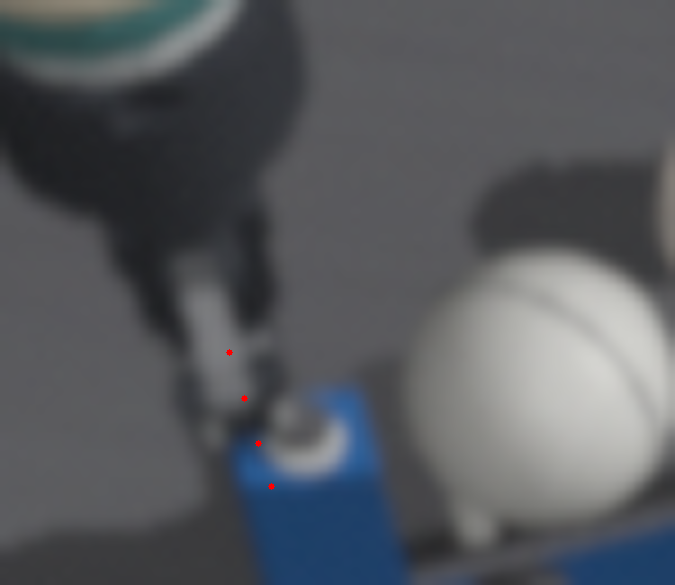

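Both depth views show the real finger ends about 30 mm above the reported TCP, about ±10 mm along the gutter and ±15 mm across. So the tips were riding on the ball's upper back. I'll back off, go down guarded to tips about 7 mm below the centre, and verify.

```bash
cat >> geo.py <<'E'
def rep(arm,t):
    st=arm.get_state(); e=st["eef_pos"]-B; print(t,round(st["clock"],2),"TCP-B",np.round([e@v for v in(D,CY,CZ)],4),"F",np.round([st["contact_force"]@v for v in(D,CY,CZ)],2))
E
python3 - <<'E'
from rig import arm
from geo import *
arm.movel(tcp(B,.068,-.005),frame=rot(-1),max_speed=.08); rep(arm,"back")
print(arm.movel(tcp(B,.066,-.037),max_speed=.05,force_limit=5)); rep(arm,"down")
print(arm.movel(tcp(B,.040,-.037),max_speed=.03,force_limit=10)); rep(arm,"touch")
s=arm.snapshot("scene"); np.savez("scene4.npz",**s)
cv2.imwrite("pics/scene4.png",cv2.resize(s["img"][225:305,320:420][...,::-1],None,fx=7,fy=7,interpolation=cv2.INTER_CUBIC))
E
```

```text
back 10.35 TCP-B [-0.0681  0.0002 -0.0053] F [-0.28  0.23  0.12]
False
down 11.14 TCP-B [-0.0661 -0.0002 -0.0369] F [ 0.76 -0.1  -0.29]
False
touch 12.16 TCP-B [-0.0404 -0.0002 -0.0368] F [-1.23 -0.28  1.2 ]
```

View pics/scene4.png

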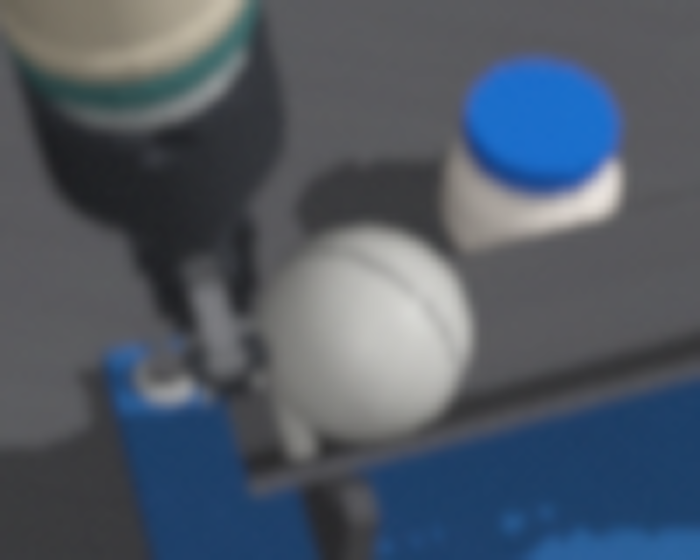

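The tip (crop about 240,385) is now squarely behind the ball (365,335) near mid height, and the force is only about 1.5 N. I'll push up, then creep into the seat.

```bash
python3 - <<'E'
from rig import arm
from geo import *
print(arm.movel(tcp(SEAT,.062,-.037),max_speed=.045,force_limit=10)); rep(arm,"near")
if np.dot(arm.get_state()["eef_pos"]-SEAT,D)>-.068:
    print(arm.movel(tcp(SEAT,.036,-.037),max_speed=.012,force_limit=7)); rep(arm,"seat?")
    arm.hold(.3); rep(arm,"held")
s=arm.snapshot("scene"); np.savez("scene5.npz",**s)
cv2.imwrite("pics/scene5.png",cv2.resize(s["img"][170:310,370:530][...,::-1],None,fx=4,fy=4,interpolation=cv2.INTER_CUBIC))
from scipy.optimize import least_squares
W=cloud("scene5.npz").reshape(-1,3); W=W[~np.isnan(W[:,0])]; b=SEAT.copy()
for _ in range(6):
    Q=W[abs(np.linalg.norm(W-b,axis=1)-.035)<.006]; Q=Q[abs((Q-b)@D)<.015]; Q=Q[(Q-b)@CZ>-.015]
    b=least_squares(lambda x:np.linalg.norm(Q-x,axis=1)-.035,b,loss="soft_l1",f_scale=.002).x
print("ball-SEAT",np.round([(b-SEAT)@v for v in(D,CY,CZ)],4),len(Q))
E
```

```text
False
near 16.31 TCP-B [ 0.1377  0.     -0.037 ] F [-2.53  0.21  0.54]
True
seat? 17.82 TCP-B [ 0.1545 -0.     -0.037 ] F [-2.48  0.27 -0.57]
held 18.12 TCP-B [ 0.1541  0.0003 -0.0374] F [-0.13 -0.43 -1.  ]
ball-SEAT [-0.001  -0.0006 -0.0001] 401
```

View pics/scene5.png

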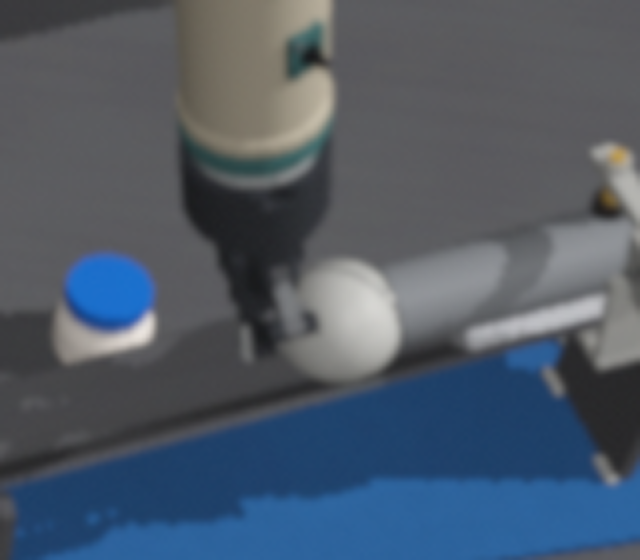

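The ball is in the mouth (crop: ball 345,320, tube end about 395,290), within 1 mm of the seat. The push relaxed after the stop, so I'll add a light standing press in 1 mm steps.

```bash
python3 - <<'E'
from rig import arm
from geo import *
e0=(arm.get_state()["eef_pos"]-B)@D
for k in range(1,9):
    arm.movel(tcp(B,-(e0+.001*k),-.037),max_speed=.01,force_limit=20); arm.hold(.25); rep(arm,k)
    F=np.mean([arm.get_state()["contact_force"]@D for _ in range(3)])
    if F<-7: break
arm.hold(.8); rep(arm,"end")
E
```

```text
1 18.71 TCP-B [ 0.1545 -0.     -0.0369] F [-3.18  0.65  1.87]
2 19.21 TCP-B [ 1.547e-01 -1.000e-04 -3.680e-02] F [-6.19  1.1   1.67]
3 19.71 TCP-B [ 1.547e-01 -1.000e-04 -3.670e-02] F [-7.47  0.81  0.92]
end 20.51 TCP-B [ 1.548e-01 -1.000e-04 -3.670e-02] F [-7.43  1.41  1.02]
```

```bash
python3 -c "
from rig import arm
print(arm.hand_in())"
```

```text
the job is handed in; nothing more can be done
None
```

I pushed the ball up the gutter into the post's mouth, to within about 1 mm of the seat, and handed the job in at about 20.5 s with the shut fingertips still pressing it there at about 7 N.

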